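Take the left-hand blade nut off a desk fan

ROBOT

A 6-joint arm with a two-finger parallel gripper is mounted at the origin on the work surface. World frame = base frame: x ahead of the robot, y to its left, z up, the work surface at z = 0. Lengths are in mm, angles in rad, forces in N, time in s.
With the tool pointing down it reaches from about 350 to 975 mm from the base axis. Payload 17.4 kg.
Tool frame: the origin (TCP) lies on the centre line of the jaws, within the pads' length; the fingertips stand ctrl.tips_ahead ahead of it and the grasp point (between the pads) lies 8 mm behind it (ctrl.tips_ahead is the distance from the TCP to the fingertips, in mm); z points along the fingers, y is the line along which they close (so a half turn about z gives the same grasp; the last joint's range is limited). The gripper opens to 85 mm and grips with 20 to 120 N. Pads are 22 mm wide; open, the fingers measure 114 mm over their backs; the gripper's body (76 mm by 85 mm) begins 54 mm behind the grasp point. The pads swing forward as they close: fully open they stand 13 mm farther back than shut.
Start: joints at [-1.177, 0.116, 1.442, -0, 1.584, -0.038], TCP at [282.484, -613.054, 242.303] pointing down, gripper open.
Joint ranges: [-2.83, 2.83], [-0.83, 2.19], [0.07, 2.5], [-1.14, 4.28], [0.01, 3], [-2.97, 2.97]. Speed limits (rad/s): [1.89, 1.89, 2.22, 3.14, 3.14, 3.14].

INTERFACE

Orientations are given as a unit quaternion [w, x, y, z].
In Python, from rig import ctrl gives the robot as it stands.
- The arm moves only by the shell command python3 jog.py 'ROWS'. ROWS is 1 to 10 rows, parted by semicolons, with the numbers parted by commas; each row has 5 numbers: the opening from 0.0 (shut) to 1.0 (fully open), then dx, dy, dz in shares of the most that a row can go, 1 being 62.5 mm, then a turn about the tool's z in units of 0.1 rad; each row shifts and turns the commanded pose from where the row before left it, along the tool's axes as they then stand; what a row does not reach is not made up. A row lasts 1/8 s, in which the tool goes at most 62.5 mm and 0.188 rad, less where a joint would pass 70% of its speed; a pose out of reach is approached as far as the arm can. The fingers move at their own pace and stop on an object; the grip force is fixed at half the most. Time passes only in rows, so rows that do not move let the fingers close. It prints the time, the measured TCP pose, the force, the opening and the grip force at its end. Input that does not fit is refused with a message, and nothing moves.
- ctrl.sense(): the state, without advancing time (a new reading comes with each control period).
- ctrl.read_camera(name): name is "scene" or "top"; returns a dict with "img" (480x640x3 uint8, blue, green, red), "fx", "fy", "cx", "cy" (pixels), "origin" and "rotation" of the camera in the world. Camera axes: x right, y down, z forward; pixel columns grow to the right and rows downward; lengths in mm; the calibration is good to about 2 mm. A picture is of the moment at which its call begins. There is no depth.
- ctrl.hand_in(): hands the job in; it is judged then, once.
The state is a dict: "clock": time; "joints": joint angles; "joint_velocities": joint speeds; "joint_efforts": joint torques, N m; "position": TCP position; "tcp_rot": TCP orientation; "contact_force": force on the tool from outside, world axes, zero at the start; "wrist_torque": the same for the moment, N m; "gripper_width": opening from 0.0 (shut) to 1.0 (fully open); "finger_force": force on a finger pad.
Only numpy, scipy, OpenCV 4.12 (cv2) and the standard library are available. Lean on these libraries where they do the work, as an engineer would, in place of code of your own. Each camera call takes 0.05 s, during which the arm holds its last target. There are 200 camera calls.

TASK

The desk fan has its front guard off so that the blade can be cleaned. Undo the black blade nut on its spindle - it has a left-hand (reverse) thread - letting it ride up its thread as it turns so that the plastic thread is never strained or forced, lift it off once it has run free, and set it down gently in the round steel dish. Do not lean on the fan, and leave everything else on the desk where it is.

Things in the scene. Friction and masses are not known exactly. Their poses are not given: they have to be found in the camera images.
- nut: Blade nut: black 12-sided cap with a domed top, 37 mm across its flats and 41 mm over the ribs on its corners, 28 mm high to the middle of the dome, straight sides from 0 to 21 mm, 40 g; grips best flat to flat (a flat faces its x axis and every 30 degrees round). It starts screwed down on the fan's spindle, against the grey blade hub. Origin: centre of its open underside, z up along its axis.
- thread (a point): Point on the nut's axis 20 mm above its underside. The thread is left-hand: seen from above it undoes CLOCKWISE. It is coarse: the nut climbs as it turns (how far must be felt; there is 0.6 mm of play), and comes free after 140 to 180 degrees in all (it differs). Until then the thread holds it down. More than about 6 N of push or pull, or a hard knock of the closing fingers, strains it.
- hub_top (a point): Point on the fan's spindle axis at the flat top of the blade hub, 182 mm above the desk. The hub is 54 mm across, the blades lie lower. The nut's underside starts here; the spindle ends 19 mm higher. A springy washer under the hub presses the nut up into its thread by about 4 N at the start and lets go after the first 1 mm of climb.
- fan: White desk fan, head tipped to face the ceiling, standing firmly: base 176 mm across, yoke 320 mm wide along its y, rear wire guard 256 mm across with its open rim 179 mm above the desk, grey five-bladed blade in it. A hex key (top 202 mm above the desk, 87 mm and more from the axis) keeps the blade from turning. Origin: centre of the base on the desk, below the spindle.
- dish: Round shallow steel parts dish, 148 mm across the rim, 22 mm high, flat inner floor 124 mm across, 4 mm above the desk. Origin: centre of its underside.
- guard: The fan's white wire front guard, 256 mm across, 37 mm high, lying dome up. Origin: centre of its underside. Not to be moved.
- router: Black wireless router, 156 x 236 x 32 mm, with three upright aerials 185 mm high along its far edge. Not to be moved.
- notebook: Grey spiral notebook, 152 x 212 x 14 mm. Not to be moved.
- pen: Black pen, 150 mm long, lying on the notebook. Not to be moved.
- mug: White mug, 80 mm across, 92 mm high. Not to be moved.
- phone: Black phone, 150 x 72 x 8 mm, lying flat. Not to be moved.
- screwdriver: Screwdriver with grey handle, 170 mm long, lying on the desk. Not to be moved.

How it is judged:
By the outcome, as a careful person would: the job done as asked, in the order asked, and still so for the second after the job is handed in, with the robot touching nothing.
It also fails if it takes over 64 s, if anything falls off the work surface, if the arm or the gripper's body presses on something with over 40 N, if the wrist force passes 120 N, or if a joint passes its speed limit or range.

## Working session

There is one attempt and no reset: what is moved stays moved. The work goes in short steps, Python scripts to look and compute and a shell command to move; the robot and the scene stay as the last step left them, time stands still between calls to the robot, and variables do not carry over. Pictures are saved under pics/ and viewed, at most 10 in all, crops included, and the job is handed in when it is done.

```bash
ls; mkdir -p pics; python3 - <<'E'
from rig import ctrl
import cv2
for n in("scene","top"):
    c=ctrl.read_camera(n);cv2.imwrite(f"pics/{n}0.png",c["img"])
    print(n,c["fx"],c["fy"],c["cx"],c["cy"],c["origin"],c["rotation"])
print(ctrl.sense(),ctrl.tips_ahead)
E
```

```text
jog.py
pics
rig.py
scene 621.7209416181119 621.7209416181119 308.8341223384407 238.20587688330303 [1313.58235263 -648.42134901 1398.34343973] [-0.28335929  0.86057323  0.4036509  -0.12722885]
top 491.4387715344137 491.4387715344137 322.8855990328456 248.3471886478092 [ 379.96766961  -33.14788371 1662.75017879] [-0.0466662   0.71178782 -0.69931829  0.04619837]
{'clock': 0.1, 'joints': array([-1.17683133e+00,  1.16459269e-01,  1.44219189e+00, -1.70184472e-05,
        1.58400445e+00, -3.77998906e-02]), 'joint_velocities': array([-0.00102458, -0.00068923, -0.0013311 , -0.00261784, -0.0011607 ,
       -0.00056521]), 'joint_efforts': array([ 2.55107894e-03, -7.33666277e+01, -6.33788395e+01, -1.84442243e-06,
        5.24060597e-03, -4.14581086e-05]), 'position': array([ 282.39783093, -612.91562647,  241.62574473]), 'tcp_rot': array([-5.21566994e-04,  9.76787632e-01,  2.14209335e-01, -1.02521730e-04]), 'contact_force': array([ 0.5924009 , -0.12345775, -0.07785167]), 'wrist_torque': array([-0.02064941, -0.01298009,  0.01517877]), 'finger_force': 0.0, 'gripper_width': 0.9999115769847104} 11.0
```

View pics/scene0.png

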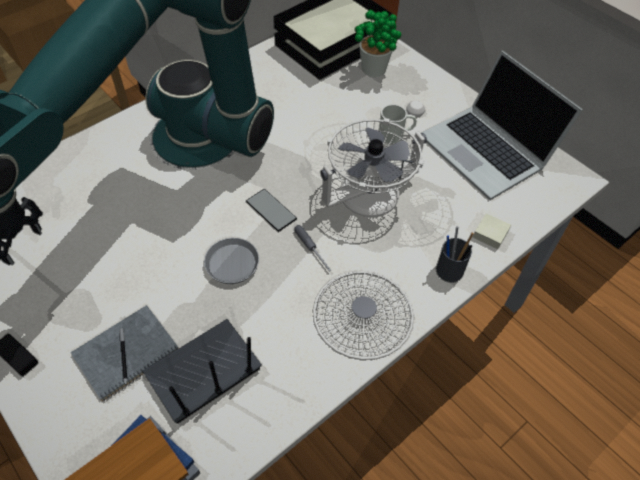

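View pics/top0.png

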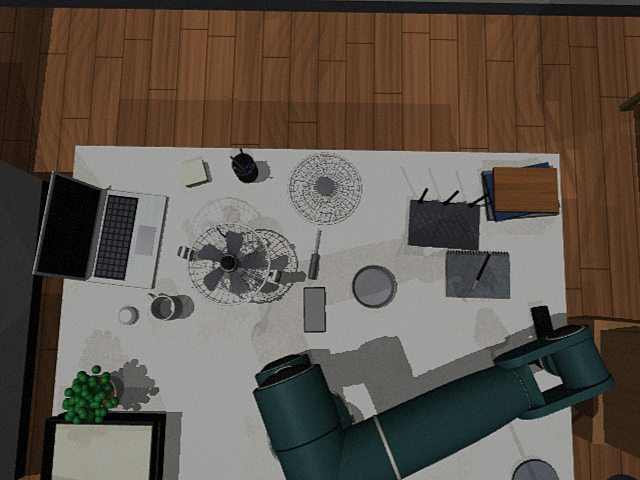

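The scene view shows the nut at about (375,148) and the dish at (231,261). The top view shows the nut at about (229,262) and the dish at (374,286). Next I'll view enlarged crops, with dark masks, and triangulate.

```bash
cat > h.py <<'E'
import numpy as np, cv2
from scipy.spatial.transform import Rotation as R
from rig import ctrl
def ray(c,p):
    q=np.array(c["rotation"]); M=R.from_quat(q[[1,2,3,0]]).as_matrix()
    d=M@np.array([(p[0]-c["cx"])/c["fx"],(p[1]-c["cy"])/c["fy"],1.]); return np.array(c["origin"]),d/np.linalg.norm(d)
def plane(c,p,z):
    o,d=ray(c,p); return o+d*(z-o[2])/d[2]
def cross(c1,p1,c2,p2):
    o1,d1=ray(c1,p1);o2,d2=ray(c2,p2)
    t=np.linalg.lstsq(np.c_[d1,-d2],o2-o1,rcond=None)[0]
    a,b=o1+d1*t[0],o2+d2*t[1]; return (a+b)/2,np.linalg.norm(a-b)
def proj(c,X):
    q=np.array(c["rotation"]); M=R.from_quat(q[[1,2,3,0]]).as_matrix()
    v=M.T@(np.array(X)-c["origin"]); return np.array([c["fx"]*v[0]/v[2]+c["cx"],c["fy"]*v[1]/v[2]+c["cy"]])
E
python3 - <<'E'
from h import *
S=ctrl.read_camera("scene");T=ctrl.read_camera("top")
for c,n,(u,v),th in((S,"s",(375,148),28),(T,"t",(229,262),28)):
    g=c["img"].max(2); m=np.zeros_like(g); m[v-15:v+16,u-15:u+16]=(g[v-15:v+16,u-15:u+16]<th)*255
    k,l,st,ce=cv2.connectedComponentsWithStats(m)
    for i in range(1,k):
        if st[i,4]>8: print(n,st[i],ce[i])
a=cv2.resize(S["img"][110:230,310:440],None,fx=5,fy=5,interpolation=0)[:600]
b=cv2.resize(T["img"][215:315,180:280],None,fx=6,fy=6,interpolation=0)
cv2.imwrite("pics/ca.png",a);cv2.imwrite("pics/cb.png",b)
E
```

```text
s [369 140  13  15 124] [374.56451613 147.94354839]
t [221 256  14  14 138] [227.56521739 262.15217391]
```

View pics/ca.png

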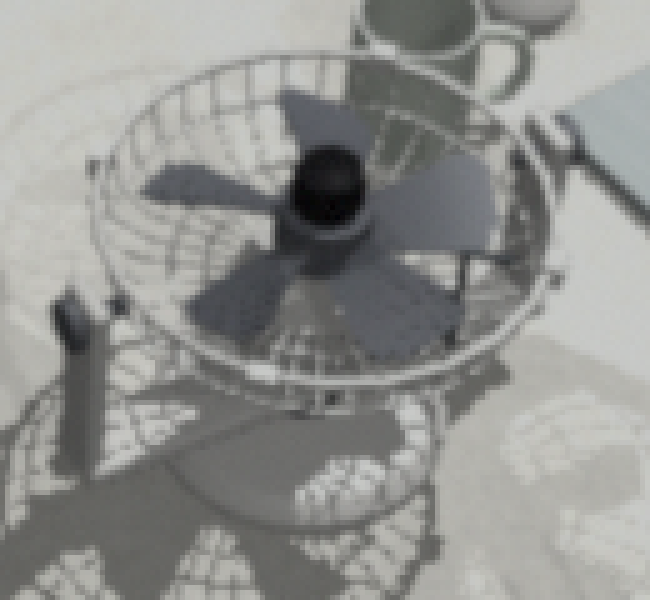

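View pics/cb.png

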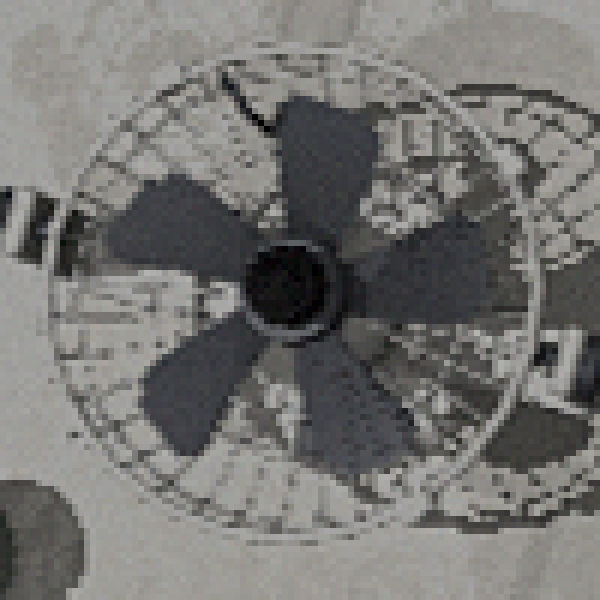

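The nut is the black disc at crop A (330,186), which is about (376,147) in the scene view. In crop B it is at (288,288), about (228,263) in the top view, sitting inside the grey hub ring. Next: measure the nut, rim and dish.

```bash
python3 - <<'E'
from h import *
S=ctrl.read_camera("scene");T=ctrl.read_camera("top")
def blob(c,u,v,th,r=14):
    g=c["img"].max(2); m=np.zeros_like(g); s=np.s_[v-r:v+r+1,u-r:u+r+1]; m[s]=(g[s]<th)*255
    k,l,st,ce=cv2.connectedComponentsWithStats(m); i=1+np.argmax(st[1:,4]); return st[i],ce[i]
for th in (25,32,38,44,50):
    a=blob(S,375,148,th);b=blob(T,228,263,th)
    print(th,a[0],a[1].round(1),b[0],b[1].round(1),*[x.round(1) for x in cross(S,a[1],T,b[1])])
print("profiles");print(S["img"][146,362:392].max(1));print(T["img"][263,214:244].max(1));print(T["img"][249:278,228].max(1));print(S["img"][134:162,375].max(1))
# dish
for c,u,v in((S,231,261),(T,374,286)):
    g=cv2.cvtColor(c["img"],cv2.COLOR_BGR2GRAY); print(g[v,u-35:u+36:2])
    r=45;m=(cv2.GaussianBlur(g[v-r:v+r,u-r:u+r],(3,3),0)<135).astype('u1')*255
    k,l,st,ce=cv2.connectedComponentsWithStats(m);i=l[r,r]
    cs=cv2.findContours((l==i).astype('u1'),0,1)[0];e=cv2.fitEllipse(cv2.convexHull(max(cs,key=cv2.contourArea)));print(st[i],e)
    p=(e[0][0]+u-r,e[0][1]+v-r);print("dish",[plane(c,p,z).round(1) for z in (4,12,22)])
E
```

```text
25 [369 140  13  15 100] [374.4 149. ] [221 256  14  13 129] [227.6 261.9] [527.9 255.3 190.6] 1.1
32 [369 140  14  15 149] [375.  147.4] [221 256  14  14 145] [227.5 262. ] [527.8 255.2 196.3] 1.4
38 [368 140  15  15 174] [375.  147.2] [221 254  20  19 206] [229.6 262.5] [528.  250.8 199.4] 7.2
44 [368 140  15  16 187] [375.1 147.3] [220 252  21  21 231] [230.1 262.3] [528.6 249.7 200.3] 8.2
50 [368 139  15  17 194] [375.1 147.2] [220 250  22  23 260] [230.3 261.9] [529.7 248.6 202. ] 8.0
profiles
[188 184 168 167 167 125  63  20  18  24  24  30  31  34  36  41  39  35
  29  27  35  78 109 113 111 117 118 109 104 105]
[113 101  87 138 178 143  61  19  19  23  18  17  30  21  22  13  18  18
  19   0  34  36  36  29  34  40  30  54  53  53]
[ 56  46  45  45  40  43  96  11  23   8  13  22  19  24  22  29  16  27
  22   6  29 108  89  30  87  88 103  90  96]
[103 101 100  99  86  49  22  25  26  28  30  32  34  33  23  15  11  13
  13  12  20  41  75  92  53  46  47  46]
[200 200 199 195 127  96  96 132 141 139 140 140 141 138 127 122 123 126
 123 123 125 125 121 124 123 125 126 127 125 124  68 129 177 178 183 183]
[  18   22   55   51 1949] ((44.54236602783203, 47.085575103759766), (49.58537673950195, 56.879920959472656), 61.200565338134766)
dish [array([ 469.4, -199.4,    4. ]), array([ 474.3, -202. ,   12. ]), array([ 480.3, -205.2,   22. ])]
[147 155 149 149 144 149 134  22  96  98  99  99  96  95  97 102  96  94
  97  94 100 100  99 102 105  97  83  63  92 140 162 161 163 156 156 157]
[  22   23   47   45 1649] ((44.858367919921875, 45.14878845214844), (44.60626220703125, 46.732574462890625), 96.61360168457031)
dish [array([ 473.8, -204.2,    4. ]), array([ 473.3, -203.3,   12. ]), array([ 472.7, -202.3,   22. ])]
```

```bash
python3 - <<'E'
from h import *
S=ctrl.read_camera("scene");T=ctrl.read_camera("top")
print(plane(T,(227.5,262.1),196),plane(S,(375.1,147.4),196))
print("rim/hub top",plane(T,(229.1,263.4),179),plane(T,(229.1,263),182))
a=np.linspace(0,2*np.pi,72,endpoint=False)
for X in((528,255),(527,253)):
  for c,z,r in((S,179,128),(T,179,128),(S,182,27),(T,182,27)):
    p=np.array([proj(c,(X[0]+r*np.cos(t),X[1]+r*np.sin(t),z)) for t in a]);print(X,z,p.min(0).round(1),p.max(0).round(1))
  for c in(S,T):
    p=np.array([proj(c,(X[0]+20*np.cos(t),X[1]+20*np.sin(t),z)) for t in a for z in(182,203)]+[proj(c,(*X,210))]);print("nut",p.min(0).round(1),p.max(0).round(1))
s=ctrl.sense();q=s["tcp_rot"];M=R.from_quat(q[[1,2,3,0]]).as_matrix();print(M.round(3))
for X in((528,255,300),(473,-203,120)): print(M.T@(np.array(X)-s["position"]))
# nut texture: corner intensities
E
```

```text
[527.17205059 254.8419767  196.        ] [528.00462717 256.52223484 196.        ]
rim/hub top [525.0040275  253.15780244 179.        ] [525.92649116 252.6307913  182.        ]
(528, 255) 179 [326.8 119.3] [421.5 188. ]
(528, 255) 179 [186.3 220.9] [270.7 304.9]
(528, 255) 182 [364.2 144.2] [384.2 158.6]
(528, 255) 182 [219.4 253.5] [237.3 271.2]
nut [366.8 140.5] [382.4 156.7]
nut [220.3 254.9] [234.9 268.9]
(527, 253) 179 [326.  119.4] [420.8 188.1]
(527, 253) 179 [187.  221.2] [271.4 305.2]
(527, 253) 182 [363.4 144.3] [383.4 158.8]
(527, 253) 182 [220.1 253.8] [237.9 271.5]
nut [366.  140.6] [381.6 156.9]
nut [221.  255.3] [235.6 269.2]
[[ 0.908  0.419 -0.   ]
 [ 0.419 -0.908  0.   ]
 [-0.    -0.    -1.   ]]
[ 586.26435418 -685.60630915  -57.69403455]
[ 344.62813162 -292.64571326  122.25847589]
```

Careful with the scale: shifts go in shares of 62.5 mm and turns go in units of 0.1 rad. That gives: -42 mm is -0.672, 36 mm is 0.576.

```bash
python3 jog.py '1,0.576,-0.672,-0.096,0;1,0.576,-0.672,-0.064,0;1,0.576,-0.672,-0.064,0;1,0.576,-0.672,-0.064,0;1,0.576,-0.672,-0.064,0;1,0.576,-0.672,-0.064,0;1,0.576,-0.672,-0.064,0;1,0.576,-0.672,-0.064,0;1,0.576,-0.672,-0.064,0;1,0.576,-0.672,-0.032,0'; python3 jog.py '0.7,0.576,-0.672,0,0;0.7,0.576,-0.672,0,0;0.7,0.576,-0.672,0,0;0.7,0.576,-0.672,0,0;0.7,0.576,-0.672,0,0;0.7,0.576,-0.672,0,0;0.7,0,0,0,-1.8;0.7,0,0,0,-1.8;0.7,0,0,0,-1.8;0.7,0,0,0,-1.8'; python3 jog.py '0.65,0,0,0,-1.8;0.65,0,0,0,-1.8;0.65,0,0,0,-1.8;0.65,0,0,0,-1.8;0.65,0,0,0,-1.8;0.65,0,0,0,-1.8;0.65,0,0,0,-1.8;0.65,0,0,0,-1.8;0.65,0,0,0,-1.8;0.65,0,0,0,-1.8'
cat > go.py <<'E'
import sys
from h import *
s=ctrl.sense();q=s["tcp_rot"];M=R.from_quat(q[[1,2,3,0]]).as_matrix()
yaw=np.degrees(np.arctan2(M[1,0],M[0,0]))
print("t",s["clock"],"pos",s["position"].round(1),"yaw",yaw.round(2),"q6",s["joints"][5].round(3),"tilt",M[2,2].round(4),"F",s["contact_force"].round(1),"Ftool",(M.T@s["contact_force"]).round(1),"Mz",s["wrist_torque"].round(2),"w",round(s["gripper_width"],4),s["finger_force"])
if len(sys.argv)>3: print("delta",(M.T@(np.array(sys.argv[1:4],float)-s["position"])).round(1))
E
python3 go.py 527.5 254 230
```

```text
clock: 1.65
position: [433.8, -79.2, 282.8]
tcp_rot: [0.0, 0.977, 0.214, 0.001]
contact_force: [0.6, -0.5, -0.4]
gripper_width: 1.001
finger_force: 0.0
clock: 2.9
position: [524.3, 238.4, 282.3]
tcp_rot: [-0.0, 0.837, 0.547, -0.0]
contact_force: [1.5, 0.7, 0.0]
gripper_width: 0.699
finger_force: 0.0
clock: 4.15
position: [524.4, 238.3, 282.4]
tcp_rot: [0.0, 0.092, 0.996, 0.0]
contact_force: [0.4, 0.5, -0.3]
gripper_width: 0.65
finger_force: 0.0
t 4.15 pos [524.4 238.3 282.4] yaw 169.46 q6 -1.005 tilt -1.0 F [ 0.4  0.5 -0.3] Ftool [-0.3  0.6  0.3] Mz [ 0.06  0.06 -0.  ] w 0.6498 0.0
delta [-0.2 16.  52.4]
```

Scaled: 20 mm is 0.32, 16 mm is 0.256.

```bash
python3 jog.py '0.65,0,0.256,0.32,0;0.65,0,0,0.32,0;0.65,0,0,0.192,0;0.65,0,0,0,0'; python3 go.py 527.5 254 196;  python3 - <<'E'
from h import *
S=ctrl.read_camera("scene")
cv2.imwrite("pics/c2.png",cv2.resize(S["img"][70:190,310:440],None,fx=5,fy=5,interpolation=cv2.INTER_CUBIC))
E
```

```text
clock: 4.65
position: [527.0, 253.8, 228.8]
tcp_rot: [-0.001, 0.095, 0.995, -0.001]
contact_force: [1.0, -0.3, 0.5]
gripper_width: 0.648
finger_force: 0.0
t 4.65 pos [527.  253.8 228.8] yaw 169.05 q6 -0.974 tilt -1.0 F [ 1.  -0.3  0.5] Ftool [-1.  -0.1 -0.5] Mz [-0.04  0.06 -0.03] w 0.6482 0.0
delta [-0.5  0.3 32.8]
```

View pics/c2.png

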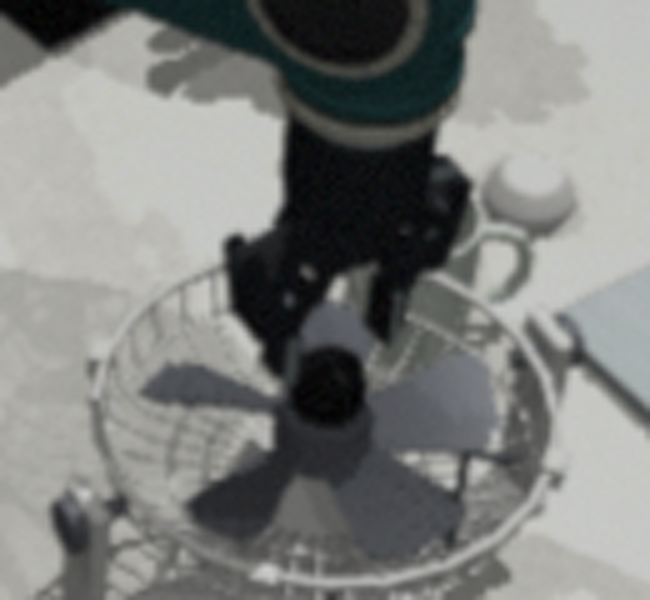

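The fingers straddle the nut. Left tip is at crop (272,372), right tip at (383,335), and the nut at (328,385) sits below their midpoint. Next: go down, then close in small steps.

Scaled: 6 mm is 0.096, 3 mm is 0.048.

```bash
python3 jog.py '0.65,0,0,0.192,0;0.65,0,0,0.16,0;0.65,0,0,0.096,0;0.65,0,0,0.048,0;0.65,0,0,0,0'; python3 go.py 527.5 254 196; python3 jog.py '0.6,0,0,0,0;0.57,0,0,0,0;0.55,0,0,0,0;0.55,0,0,0,0'; python3 go.py
```

```text
clock: 5.32
position: [527.4, 254.0, 199.2]
tcp_rot: [-0.0, 0.095, 0.995, -0.0]
contact_force: [0.1, 0.5, -0.5]
gripper_width: 0.653
finger_force: 0.0
t 5.325 pos [527.4 254.  199.2] yaw 169.12 q6 -0.976 tilt -1.0 F [ 0.1  0.5 -0.5] Ftool [0.  0.5 0.5] Mz [-0.    0.02 -0.04] w 0.6527 0.0
delta [-0.1 -0.   3.2]
clock: 5.82
position: [527.4, 254.0, 199.4]
tcp_rot: [0.0, 0.095, 0.996, 0.0]
contact_force: [0.1, -0.5, -0.3]
gripper_width: 0.548
finger_force: 0.0
t 5.825 pos [527.4 254.  199.4] yaw 169.13 q6 -0.976 tilt -1.0 F [ 0.1 -0.5 -0.3] Ftool [-0.2 -0.5  0.3] Mz [ 0.02 -0.06 -0.03] w 0.5482 0.0
```

Scaled: 2 mm is 0.032.

```bash
python3 jog.py '0.53,0,0,0.032,0;0.52,0,0,0,0;0.51,0,0,0,0'; python3 go.py; for i in 1; do python3 jog.py '0.505,0,0,0,0;0.50,0,0,0,0'; python3 go.py;  python3 jog.py '0.495,0,0,0,0;0.49,0,0,0,0'; python3 go.py; done | grep Ftool
```

```text
clock: 6.2
position: [527.4, 254.1, 197.2]
tcp_rot: [-0.0, 0.095, 0.996, -0.0]
contact_force: [0.8, 0.1, -1.3]
gripper_width: 0.51
finger_force: 0.4
t 6.2 pos [527.4 254.1 197.2] yaw 169.13 q6 -0.976 tilt -1.0 F [ 0.8  0.1 -1.3] Ftool [-0.7  0.3  1.3] Mz [ 0.14 -0.05  0.  ] w 0.5096 0.4347911279182881
t 6.45 pos [527.4 254.2 197.4] yaw 169.12 q6 -0.976 tilt -1.0 F [-0.1  2.5 -0.5] Ftool [0.5 2.4 0.5] Mz [ 0.44 -0.14 -0.02] w 0.4965 1.3568085618317127
t 6.7 pos [527.5 254.3 197.5] yaw 169.14 q6 -0.976 tilt -1.0 F [ 0.9  4.4 -0. ] Ftool [-0.   4.5  0. ] Mz [ 0.8  -0.23  0.02] w 0.4933 2.584371557459235
```

Scaled: 1.2 mm is 0.0192.

```bash
python3 jog.py '0.51,0,0.0192,0,0;0.51,0,0,0,0'>/dev/null; python3 go.py; python3 jog.py '0.50,0,0,0,0;0.50,0,0,0,0'>/dev/null;python3 go.py
```

```text
t 6.95 pos [527.6 255.1 197.2] yaw 169.12 q6 -0.974 tilt -1.0 F [-0.9 -0.4  0.4] Ftool [ 0.8 -0.6 -0.4] Mz [-0.07  0.01  0.03] w 0.5092 0.0
t 7.2 pos [527.6 255.1 197.3] yaw 169.12 q6 -0.974 tilt -1.0 F [-1.4 -0.6  0.2] Ftool [ 1.2 -0.8 -0.2] Mz [ 0.01  0.01 -0.03] w 0.5016 0.0
```

```bash
python3 jog.py '0.495,0,0,0,0;0.49,0,0,0,0'>/dev/null; python3 go.py; python3 jog.py '0.485,0,0,0,0;0.485,0,0,0,0'>/dev/null;python3 go.py
```

```text
t 7.45 pos [527.6 255.2 197.3] yaw 169.13 q6 -0.974 tilt -1.0 F [ 1.  -0.4 -0.1] Ftool [-1.  -0.2  0.1] Mz [ 0.02 -0.04 -0.04] w 0.4896 0.0
t 7.7 pos [527.6 255.2 197.3] yaw 169.13 q6 -0.974 tilt -1.0 F [-0.5 -1.  -0. ] Ftool [ 0.3 -1.1  0. ] Mz [-0.02  0.04 -0.03] w 0.4847 0.0
```

```bash
python3 jog.py '0.48,0,0,0,0;0.475,0,0,0,0'>/dev/null; python3 go.py; python3 jog.py '0.47,0,0,0,0;0.47,0,0,0,0'>/dev/null;python3 go.py
```

```text
t 7.95 pos [527.6 255.3 197.3] yaw 169.13 q6 -0.974 tilt -1.0 F [ 0.1 -0.1 -0.7] Ftool [-0.1 -0.1  0.7] Mz [0.01 0.03 0.03] w 0.475 0.06205340672750026
t 8.2 pos [527.7 255.3 197.4] yaw 169.13 q6 -0.974 tilt -1.0 F [-0.2  1.7  0.5] Ftool [ 0.5  1.6 -0.5] Mz [ 0.34 -0.09 -0.01] w 0.4728 1.0101363365538418
```

Scaled: 0.8 mm is 0.0128.

```bash
python3 jog.py '0.47,0,0.0128,0,0;0.465,0,0,0,0;0.465,0,0,0,0'>/dev/null; python3 go.py; python3 jog.py '0.46,0,0,0,0;0.455,0,0,0,0;0.455,0,0,0,0'>/dev/null;python3 go.py
```

```text
t 8.575 pos [527.8 255.9 197.3] yaw 169.12 q6 -0.973 tilt -1.0 F [0.4 0.  0. ] Ftool [-0.4  0.1 -0. ] Mz [-0.03  0.02  0.03] w 0.4615 0.0
t 8.95 pos [527.8 256.  197.3] yaw 169.12 q6 -0.973 tilt -1.0 F [0.2 0.8 0.1] Ftool [-0.   0.8 -0.1] Mz [ 0.12  0.04 -0.01] w 0.4528 0.3271912503987551
```

Scaled: 0.5 mm is 0.008.

```bash
python3 jog.py '0.455,0,0.008,0,0;0.45,0,0,0,0;0.445,0,0,0,0;0.445,0,0,0,0'>/dev/null; python3 go.py; python3 jog.py '0.44,0,0,0,0;0.435,0,0,0,0;0.435,0,0,0,0'>/dev/null;python3 go.py
```

```text
t 9.45 pos [527.9 256.5 197.3] yaw 169.12 q6 -0.972 tilt -1.0 F [-0.  -0.5 -0.7] Ftool [-0.1 -0.5  0.7] Mz [0.04 0.01 0.05] w 0.4436 0.05253308961982839
t 9.825 pos [527.9 256.6 197.4] yaw 169.13 q6 -0.972 tilt -1.0 F [0.4 2.9 1.3] Ftool [ 0.1  2.9 -1.3] Mz [ 0.47 -0.06 -0.01] w 0.4393 6.717560137622058
```

```bash
python3 jog.py '0.435,0,0.0048,0,0;0.435,0,0,0,0'>/dev/null; python3 go.py; python3 jog.py '0.43,0,0,0,0;0.425,0,0,0,0;0.42,0,0,0,0'>/dev/null;python3 go.py;python3 jog.py '0.41,0,0,0,0;0.4,0,0,0,0;0.39,0,0,0,0'>/dev/null;python3 go.py
```

```text
t 10.075 pos [527.9 256.7 197.3] yaw 169.12 q6 -0.972 tilt -1.0 F [-0.7  0.2  1.3] Ftool [ 0.7  0.1 -1.3] Mz [-0.06  0.06 -0.01] w 0.4362 6.727011417970061
t 10.45 pos [527.9 256.7 197.3] yaw 169.12 q6 -0.972 tilt -1.0 F [-0.7 -0.7  1.2] Ftool [ 0.5 -0.8 -1.2] Mz [-0.16  0.22  0.04] w 0.4318 32.19375637010671
t 10.825 pos [527.9 256.7 197.3] yaw 169.12 q6 -0.972 tilt -1.0 F [-1.7 -1.8  3.9] Ftool [ 1.3 -2.1 -3.9] Mz [-0.35  0.23 -0.03] w 0.4169 59.867382030934095
```

```bash
python3 jog.py '0.38,0,0,-0.0032,0;0.38,0,0,0,0'>/dev/null; python3 go.py; python3 jog.py '0.38,0,0,0,0.6;0.38,0,0,0,0.6;0.38,0,0,0,0'>/dev/null;python3 go.py
```

```text
t 11.075 pos [527.9 256.8 197.5] yaw 169.13 q6 -0.972 tilt -1.0 F [-1.8 -2.4  2.2] Ftool [ 1.3 -2.7 -2.2] Mz [-0.4   0.12 -0.05] w 0.4203 59.840696761384606
t 11.45 pos [528.  257.  197.7] yaw 162.27 q6 -0.852 tilt -1.0 F [0.4 0.6 3.7] Ftool [-0.2  0.7 -3.7] Mz [ 0.07 -0.03 -0.05] w 0.4181 60.00539970584214
```

```bash
python3 jog.py '0.38,0,0,-0.0064,0;0.38,0,0,0,0'>/dev/null;python3 go.py; python3 jog.py '0.38,0,0,-0.0032,0.6;0.38,0,0,-0.0032,0.6;0.38,0,0,0,0'>/dev/null;python3 go.py
```

```text
t 11.7 pos [528.  256.9 197.9] yaw 162.3 q6 -0.853 tilt -1.0 F [1.  2.2 1.5] Ftool [-0.3  2.4 -1.5] Mz [ 0.31 -0.23 -0.03] w 0.4183 59.859397653490305
t 12.075 pos [527.8 256.8 198.2] yaw 155.42 q6 -0.732 tilt -1.0 F [ 0.3 -1.   1.1] Ftool [-0.7 -0.8 -1.1] Mz [ 0.04 -0.03 -0.05] w 0.4222 59.84843099489808
```

Scaled: -0.2 mm is -0.0032, 0.06 rad is 0.6.

```bash
python3 jog.py '0.38,0,0,-0.0032,0.6;0.38,0,0,-0.0032,0.6;0.38,0,0,-0.0032,0.6;0.38,0,0,-0.0032,0.6;0.38,0,0,0,0'>/dev/null;python3 go.py
```

```text
t 12.7 pos [527.8 256.6 198.6] yaw 141.72 q6 -0.494 tilt -1.0 F [ 0.7 -0.6 -2.7] Ftool [-0.9 -0.   2.7] Mz [-0.13  0.03  0.02] w 0.4189 60.03051448613405
```

Scaled: 0.06 rad is 0.6.

```bash
python3 jog.py '0.38,0,0,0,0.6;0.38,0,0,0,0.6;0.38,0,0,0,0'>/dev/null;python3 go.py;python3 jog.py '0.38,0,0,0,0.6;0.38,0,0,0,0.6;0.38,0,0,0,0'>/dev/null;python3 go.py
```

```text
t 13.075 pos [527.8 256.4 198.8] yaw 134.87 q6 -0.374 tilt -1.0 F [-1.4 -4.5 -1.7] Ftool [-2.2 -4.2  1.7] Mz [-0.78  0.04  0.02] w 0.4175 60.06095021031797
t 13.45 pos [527.7 256.1 198.8] yaw 127.99 q6 -0.254 tilt -1.0 F [-1.7 -7.  -0.9] Ftool [-4.5 -5.7  1. ] Mz [-1.24  0.39  0.06] w 0.4192 60.25147901382297
```

```bash
python3 jog.py '0.38,-0.008,-0.0096,0,0;0.38,0,0,0,0'>/dev/null;python3 go.py;python3 jog.py '0.38,0,0,-0.0016,0.6;0.38,0,0,-0.0016,0.6;0.38,0,0,0,0'>/dev/null;python3 go.py
```

```text
t 13.7 pos [527.7 256.  198.9] yaw 127.97 q6 -0.255 tilt -1.0 F [-1.9 -3.1 -1.4] Ftool [-1.3 -3.4  1.4] Mz [-0.47  0.24  0.04] w 0.4193 60.21894475445151
t 14.075 pos [527.5 255.7 199.2] yaw 121.01 q6 -0.133 tilt -1.0 F [-3.3 -4.4 -1.2] Ftool [-2.1 -5.1  1.2] Mz [-0.92  0.56  0.1 ] w 0.4184 60.312137100845575
```

Scaled: -0.3 mm is -0.0048, -0.1 mm is -0.0016, 0.06 rad is 0.6.

```bash
python3 jog.py '0.38,-0.0048,-0.0112,0,0;0.38,-0.0016,-0.0016,-0.0016,0.6;0.38,-0.0016,-0.0016,-0.0016,0.6;0.38,0,0,0,0'>/dev/null;python3 go.py;python3 jog.py '0.38,0,-0.0016,-0.0016,0.6;0.38,0,-0.0016,-0.0016,0.6;0.38,0,0,0,0'>/dev/null;python3 go.py
```

```text
t 14.575 pos [527.2 255.3 199.6] yaw 114.18 q6 -0.015 tilt -1.0 F [-1.4 -1.1 -0.9] Ftool [-0.4 -1.7  0.9] Mz [-0.21  0.31  0.  ] w 0.4203 60.35443556495011
t 14.95 pos [526.9 255.1 199.7] yaw 107.36 q6 0.104 tilt -1.0 F [-3.7 -1.8 -0.4] Ftool [-0.6 -4.1  0.4] Mz [-0.35  0.58  0.07] w 0.4202 60.376269835978746
```

```bash
python3 jog.py '0.38,0,-0.0064,0,0;0.38,0,-0.00352,-0.00288,1;0.38,0,-0.00352,-0.00288,1;0.38,0,0,0,0'>/dev/null;python3 go.py
```

```text
t 15.45 pos [526.2 254.9 200.1] yaw 95.89 q6 0.305 tilt -1.0 F [-3.9 -1.1 -0.4] Ftool [-0.7 -4.   0.4] Mz [-0.15  0.47 -0.  ] w 0.4223 60.40030133910477
```

Scaled: -0.22 mm is -0.00352, -0.18 mm is -0.00288, 0.1 rad is 1.

```bash
python3 jog.py '0.38,0,-0.0016,0,0;0.38,0,-0.00352,-0.00288,1;0.38,0,-0.00352,-0.00288,1;0.38,0,0,0,0'>/dev/null;python3 go.py
```

```text
t 15.95 pos [525.6 254.9 200.5] yaw 84.46 q6 0.504 tilt -1.0 F [-4.1  0.3  0.8] Ftool [-0.1 -4.1 -0.8] Mz [-0.09  0.55  0.02] w 0.4197 60.46679156832397
```

Scaled: -0.5 mm is -0.008, -0.2 mm is -0.0032, 0.1 rad is 1.

```bash
python3 jog.py '0.38,0,-0.008,-0.0016,0;0.38,0,-0.004,-0.0032,1;0.38,0,-0.004,-0.0032,1;0.38,0,0,0,0'>/dev/null;python3 go.py
```

```text
t 16.45 pos [524.9 255.  201. ] yaw 73.0 q6 0.705 tilt -1.0 F [-1.9  0.8 -0.6] Ftool [ 0.2 -2.1  0.6] Mz [0.03 0.13 0.03] w 0.4213 60.40549725294113
```

Scaled: -0.3 mm is -0.0048, -0.25 mm is -0.004, 0.1 rad is 1.

```bash
python3 jog.py '0.38,0,-0.0048,0,0;0.38,0,-0.004,-0.0032,1;0.38,0,-0.004,-0.0032,1;0.38,0,0,0,0'>/dev/null;python3 go.py
```

```text
t 16.95 pos [524.1 255.2 201.4] yaw 61.54 q6 0.906 tilt -1.0 F [0.6 0.1 0.3] Ftool [ 0.4  0.4 -0.3] Mz [ 0.04 -0.04  0.05] w 0.4178 60.42927073314786
```

Turned 107.6° so far, with forces near zero.

```bash
python3 jog.py '0.38,0,-0.00352,-0.0032,1;0.38,0,-0.00352,-0.0032,1;0.38,0,0,0,0'>/dev/null;python3 go.py; python3 jog.py '0.38,0,-0.00352,-0.0032,1;0.38,0,-0.00352,-0.0032,1;0.38,0,0,0,0'>/dev/null;python3 go.py
```

```text
t 17.325 pos [523.7 255.5 201.9] yaw 50.16 q6 1.105 tilt -1.0 F [ 0.5 -0.3  1.2] Ftool [ 0.1  0.6 -1.2] Mz [ 0.08 -0.01  0.04] w 0.419 60.50409528426826
t 17.7 pos [523.3 255.8 202.3] yaw 38.74 q6 1.305 tilt -1.0 F [-1.2 -0.2  1.7] Ftool [-1.  -0.5 -1.7] Mz [ 0.11  0.16 -0.04] w 0.4175 60.576936481520534
```

```bash
python3 jog.py '0.38,0,-0.00352,-0.0048,1;0.38,0,-0.00352,-0.004,1;0.38,0,0,0,0'>/dev/null;python3 go.py
```

```text
t 18.075 pos [523.  256.1 202.7] yaw 27.3 q6 1.506 tilt -1.0 F [-1.5  1.6  1.7] Ftool [-0.6 -2.1 -1.7] Mz [ 0.18  0.32 -0.01] w 0.4213 60.58417232707143
```

Scaled: -0.22 mm is -0.00352, 0.1 rad is 1.

```bash
python3 jog.py '0.38,0,-0.00352,-0.00352,1;0.38,0,-0.00352,-0.00352,1;0.38,0,0,0,0'>/dev/null;python3 go.py
```

```text
t 18.45 pos [522.7 256.6 203.2] yaw 15.86 q6 1.706 tilt -1.0 F [-3.7  1.8  1.9] Ftool [-3.1 -2.7 -1.9] Mz [0.23 0.53 0.03] w 0.4199 60.6348124332726
```

Scaled: -0.22 mm is -0.00352, 0.1 rad is 1.

```bash
python3 jog.py '0.38,0,-0.00352,-0.00352,1;0.38,0,-0.00352,-0.00352,1;0.38,0,0,0,0'>/dev/null;python3 go.py
```

```text
t 18.825 pos [522.6 257.1 203.6] yaw 4.41 q6 1.907 tilt -1.0 F [-4.3  3.1  1.6] Ftool [-4.1 -3.4 -1.6] Mz [0.45 0.85 0.03] w 0.4203 60.665433928370476
```

```bash
python3 jog.py '0.38,-0.0064,-0.008,-0.0016,0;0.38,-0.0016,-0.00352,-0.00352,1;0.38,-0.0016,-0.00352,-0.00352,1;0.38,0,0,0,0'>/dev/null;python3 go.py
```

```text
t 19.325 pos [522.3 257.7 204.2] yaw -7.16 q6 2.11 tilt -1.0 F [-0.3  0.4  2. ] Ftool [-0.3 -0.3 -2. ] Mz [0.08 0.12 0.02] w 0.4222 60.625180285423994
```

Scaled: -0.3 mm is -0.0048, -0.22 mm is -0.00352, 0.1 rad is 1.

```bash
python3 jog.py '0.38,-0.0032,-0.0048,-0.00352,1;0.38,-0.0016,-0.00352,-0.00352,1;0.38,0,0,-0.0016,0;0.38,0,0,0,0'>/dev/null;python3 go.py
```

```text
t 19.825 pos [522.1 258.3 204.8] yaw -18.57 q6 2.311 tilt -1.0 F [ 0.5 -0.   2.7] Ftool [ 0.4 -0.1 -2.7] Mz [-0.06 -0.22 -0.03] w 0.42 60.66351746208966
```

Scaled: -0.4 mm is -0.0064, -0.2 mm is -0.0032.

```bash
python3 jog.py '0.38,0,0,-0.0064,0;0.38,0,0,-0.0032,0;0.38,0,0,0,0'>/dev/null;python3 go.py
```

```text
t 20.2 pos [521.8 258.3 205.1] yaw -18.77 q6 2.314 tilt -1.0 F [ 1.  -0.5  0.4] Ftool [ 1.1  0.2 -0.4] Mz [-0.01 -0.14  0.  ] w 0.4173 60.52206485532224
```

Scaled: -0.3 mm is -0.0048.

```bash
python3 jog.py '0.38,0,0,-0.0048,0;0.38,0,0,0,0'>/dev/null;python3 go.py
```

```text
t 20.45 pos [521.8 258.4 205.4] yaw -18.8 q6 2.315 tilt -1.0 F [-0.9  1.4 -0.1] Ftool [-1.3 -1.1  0.1] Mz [ 0.   -0.01 -0.03] w 0.4215 60.4646435379982
```

Scaled: -0.3 mm is -0.0048.

```bash
python3 jog.py '0.38,0,0,-0.0048,0;0.38,0,0,0,0'>/dev/null;python3 go.py
```

```text
t 20.7 pos [521.9 258.3 205.8] yaw -18.8 q6 2.315 tilt -1.0 F [ 0.8 -0.4 -0.4] Ftool [0.9 0.1 0.4] Mz [0.01 0.03 0.02] w 0.4168 60.463432017713785
```

```bash
python3 jog.py '0.38,0,0,-0.0048,0;0.38,0,0,0,0'>/dev/null;python3 go.py
```

```text
t 20.95 pos [521.9 258.4 206.2] yaw -18.81 q6 2.315 tilt -1.0 F [-0.6 -0.3  0.3] Ftool [-0.5  0.4 -0.3] Mz [-0.01  0.02 -0.03] w 0.4121 60.46361873857677
```

```bash
python3 jog.py '0.38,0,0,-0.016,0;0.38,0,0,-0.024,0;0.38,0,0,-0.032,0;0.38,0,0,-0.048,0'>/dev/null;python3 go.py; python3 jog.py '0.38,0,0,-0.08,0;0.38,0,0,-0.128,0;0.38,0,0,-0.192,0;0.38,0,0,-0.256,0;0.38,0,0,-0.256,0;0.38,0,0,-0.096,0;0.38,0,0,0,0'>/dev/null;python3 go.py 474 -203 130; python3 - <<'E'
from h import *
S=ctrl.read_camera("scene")
cv2.imwrite("pics/c3.png",cv2.resize(S["img"][50:200,290:450],None,fx=4,fy=4,interpolation=cv2.INTER_CUBIC))
E
```

```text
t 21.45 pos [521.9 258.3 213.8] yaw -18.8 q6 2.315 tilt -1.0 F [ 0.5  0.5 -0.9] Ftool [ 0.3 -0.6  0.9] Mz [ 0.02 -0.04  0.03] w 0.4213 60.462832571938634
t 22.325 pos [522.  258.4 277. ] yaw -18.8 q6 2.315 tilt -1.0 F [-0.2  1.6 -0.7] Ftool [-0.7 -1.5  0.7] Mz [-0.03  0.01  0.04] w 0.4152 60.45319799333811
delta [103.2 452.3 146.9]
```

View pics/c3.png

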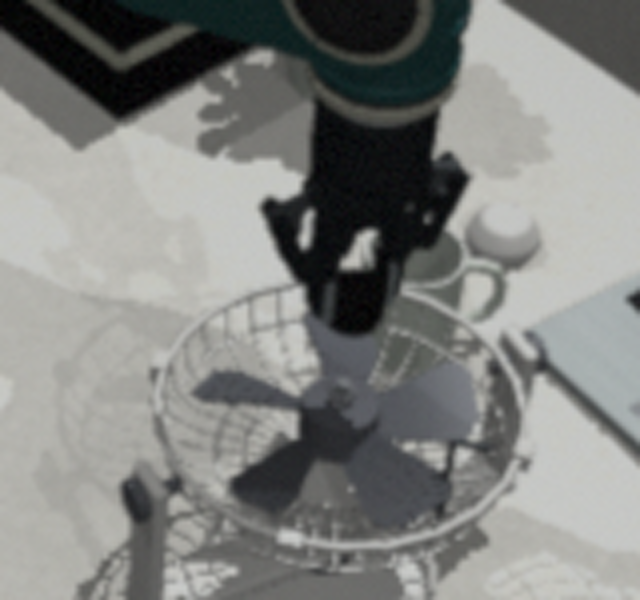

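The nut is in the jaws at crop (355,300) and the spindle is bare at (345,385). Next: over to the dish.

```bash
python3 jog.py '0.38,0.08,0.32,0,0;0.38,0.144,0.64,0,0;0.38,0.192,0.832,0,0;0.38,0.208,0.928,0,0;0.38,0.208,0.928,0,0;0.38,0.208,0.928,0,0;0.38,0.208,0.928,0.16,0;0.38,0.192,0.832,0.16,0;0.38,0.144,0.64,0.16,0;0.38,0.064,0.256,0.16,0' >/dev/null;python3 go.py 474 -203 60
```

```text
t 23.625 pos [ 472.4 -205.   235.8] yaw -18.95 q6 1.443 tilt -1.0 F [-0.2  0.4 -0.1] Ftool [-0.3 -0.4  0.1] Mz [-0.02  0.01  0.02] w 0.4178 60.42111178860068
delta [  1.   -2.4 175.8]
```

Scaled: -2 mm is -0.032, 40 mm is 0.64.

```bash
python3 jog.py '0.38,0,-0.032,0.32,0;0.38,0,0,0.56,0;0.38,0,0,0.64,0;0.38,0,0,0.64,0;0.38,0,0,0.48,0;0.38,0,0,0.32,0;0.38,0,0,0.16,0;0.38,0,0,0.08,0;0.38,0,0,0,0' >/dev/null;python3 go.py;  python3 - <<'E'
from h import *
S=ctrl.read_camera("scene")
cv2.imwrite("pics/c4.png",cv2.resize(S["img"][190:310,160:310],None,fx=4,fy=4,interpolation=cv2.INTER_CUBIC))
E
```

```text
t 24.75 pos [ 474.6 -200.9   37.1] yaw -18.8 q6 1.449 tilt -1.0 F [-0.  -0.7 -0.8] Ftool [0.2 0.7 0.8] Mz [-0.04 -0.02  0.  ] w 0.4217 60.411182614043355
```

View pics/c4.png

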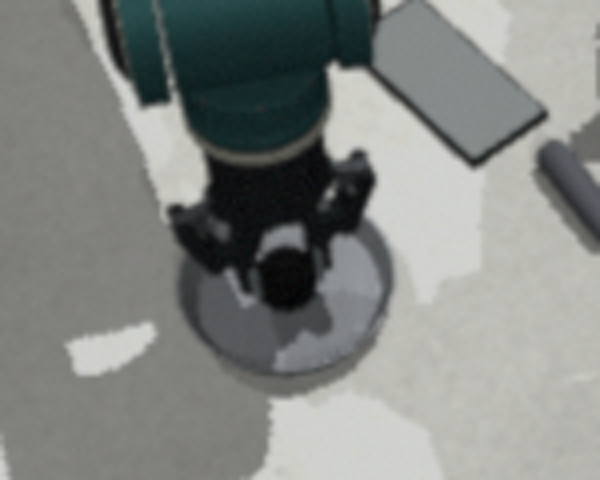

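The nut at crop (288,275) is inside the dish, which spans x 180–393, and is above its floor. TCP is at 37; I expect contact near 19.4.

Scaled: 4 mm is 0.064, 3 mm is 0.048.

```bash
python3 jog.py '0.38,0,0,0.096,0;0.38,0,0,0.064,0;0.38,0,0,0.048,0;0.38,0,0,0.016,0;0.38,0,0,0,0' >/dev/null;python3 go.py; python3 jog.py '0.38,0,0,0.0112,0;0.38,0,0,0.0112,0;0.38,0,0,0,0' >/dev/null;python3 go.py
```

```text
t 25.425 pos [ 474.3 -200.8   22.6] yaw -18.81 q6 1.449 tilt -1.0 F [-0.2  0.4  0.5] Ftool [-0.3 -0.3 -0.5] Mz [-0.02 -0.03  0.09] w 0.4177 60.410934928804636
t 25.8 pos [ 474.3 -200.8   21.2] yaw -18.8 q6 1.449 tilt -1.0 F [-0.5 -1.  -1.2] Ftool [-0.2  1.1  1.2] Mz [-0.01  0.02 -0.06] w 0.4222 60.41118113324046
```

Scaled: 0.5 mm is 0.008, 0.3 mm is 0.0048.

```bash
python3 jog.py '0.38,0,0,0.008,0;0.38,0,0,0.0048,0;0.38,0,0,0,0' >/dev/null;python3 go.py
```

```text
t 26.175 pos [ 474.3 -200.8   20.4] yaw -18.8 q6 1.449 tilt -1.0 F [-0.1  0.2 -1.4] Ftool [-0.2 -0.2  1.4] Mz [ 0.   -0.   -0.01] w 0.4208 60.41182218119502
```

```bash
python3 jog.py '0.38,0,0,0.008,0;0.38,0,0,0,0' >/dev/null;python3 go.py
```

```text
t 26.425 pos [ 474.3 -200.8   19.9] yaw -18.81 q6 1.449 tilt -1.0 F [-0.4  0.4 -0.6] Ftool [-0.5 -0.2  0.6] Mz [-0.01 -0.05  0.05] w 0.4207 60.41092894971371
```

Scaled: 0.4 mm is 0.0064.

```bash
python3 jog.py '0.38,0,0,0.0064,0;0.38,0,0,0,0' >/dev/null;python3 go.py
```

```text
t 26.675 pos [ 474.3 -200.8   19.5] yaw -18.8 q6 1.449 tilt -1.0 F [-0.6 -0.6 -0.9] Ftool [-0.4  0.8  0.9] Mz [-0.04  0.01 -0.03] w 0.4157 60.41087921708822
```

Scaled: 0.4 mm is 0.0064.

```bash
python3 jog.py '0.38,0,0,0.0064,0;0.38,0,0,0,0' >/dev/null;python3 go.py
```

```text
t 26.925 pos [ 474.3 -200.8   19.2] yaw -18.81 q6 1.449 tilt -1.0 F [-1.8  0.8  1.7] Ftool [-2.  -0.1 -1.7] Mz [0.07 0.2  0.04] w 0.4135 60.690462961792946
```

```bash
python3 jog.py '0.38,0,0,0.0048,0;0.38,0,0,0,0' >/dev/null;python3 go.py
```

```text
t 27.175 pos [ 474.4 -200.8   19.2] yaw -18.8 q6 1.449 tilt -1.0 F [-3.9  1.8  6.1] Ftool [-4.2 -0.4 -6.1] Mz [0.25 0.54 0.01] w 0.4145 61.26293258741498
```

Contact with the floor is at TCP z 19.2, as predicted. I'll ease off slightly, open slowly, and rise.

Scaled: -0.35 mm is -0.0056.

```bash
python3 jog.py '0.38,0,0,-0.0056,0;0.4,0,0,0,0;0.42,0,0,0,0;0.43,0,0,0,0;0.44,0,0,0,0;0.45,0,0,0,0;0.47,0,0,0,0;0.5,0,0,0,0;0.55,0,0,0,0;0.6,0,0,0,0' >/dev/null;python3 go.py; python3 jog.py '0.65,0,0,-0.016,0;0.65,0,0,-0.048,0;0.65,0,0,-0.128,0;0.65,0,0,-0.32,0;0.65,0,0,-0.64,0;0.65,0,0,-0.8,0;0.65,0,0,-0.8,0;0.65,0,0,-0.48,0;0.65,0,0,0,0'>/dev/null; python3 go.py; python3 - <<'E'
from h import *
S=ctrl.read_camera("scene");T=ctrl.read_camera("top")
a=cv2.resize(S["img"][100:310,150:430],None,fx=2,fy=2)
b=cv2.resize(T["img"][190:340,170:420],None,fx=2,fy=2)
w=np.zeros((420,780,3),'u1')[:, :]
a=cv2.resize(a,(400,300));b=cv2.resize(b,(400,240));w=np.zeros((540,400,3),'u1');w[:300]=a;w[300:]=b
cv2.imwrite("pics/c5.png",w)
E
```

```text
t 28.425 pos [ 474.3 -200.8   19.2] yaw -18.81 q6 1.449 tilt -1.0 F [ 0.1 -0.3 -0.6] Ftool [0.2 0.3 0.6] Mz [-0.01 -0.    0.06] w 0.601 0.0
t 29.55 pos [ 474.9 -201.1  225.3] yaw -18.8 q6 1.449 tilt -1.0 F [ 0.   0.3 -1.5] Ftool [-0.1 -0.3  1.5] Mz [ 0.01  0.02 -0.04] w 0.6527 0.0
```

View pics/c5.png

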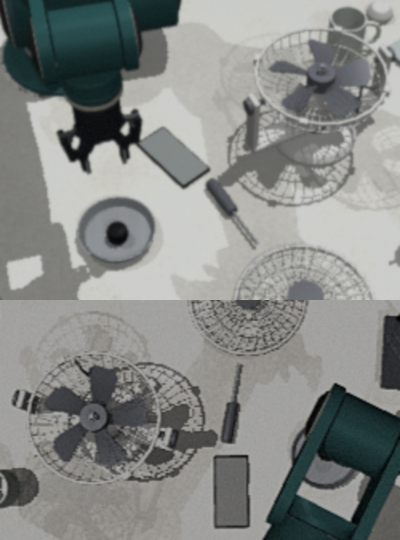

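The nut stands upright in the dish at crop (117,233). The jaws are empty, the fan is in place with its spindle bare, and nothing else has moved.

```bash
python3 -c "
from rig import ctrl
print(ctrl.hand_in())"
```

```text
the job is handed in; nothing more can be done
None
```

The blade nut is undone, lifted off and standing upright in the steel dish; the fan and everything else in view look unmoved, vertical force on the thread stayed under about 4 N and sideways force peaked at about 7 N, and I handed in at about 30 s (no verdict came back).

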